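# Close the round plaster moulds with their own lids

## Robot

A 6-joint arm with a two-finger parallel gripper is mounted at the origin on the work surface. World frame = base frame: x ahead of the robot, y to its left, z up, the work surface at z = 0. Lengths are in mm, angles in degrees, forces in N, time in s.
With the tool pointing down it reaches from about 275 to 725 mm from the base axis. Payload 5.6 kg.
Tool frame: the origin (TCP) lies midway between the tips of the shut fingers; the grasp point (between the pads) lies 19 mm behind it (ctrl.pinch_z is the distance from the TCP to the grasp point, in mm); z points along the fingers, y is the line along which they close (so a half turn about z gives the same grasp; the last joint's range is limited). The gripper opens to 85 mm and grips with 20 to 120 N. Pads are 22 mm wide; open, the fingers measure 114 mm over their backs; the gripper's body (76 mm by 85 mm) begins 54 mm behind the grasp point. The pads swing forward as they close: fully open they stand 13 mm farther back than shut.
Start: joints at [-48.323, 14.616, 6.199, 0, -81.583, -16.306], TCP at [235.677, -496.94, 231.283] pointing down, gripper open.
Joint ranges: [-168.99, 168.99], [-69.2, 112.95], [-62.41, 85.93], [-164.36, 98.24], [-168.68, -3.75], [-174.98, 174.98]. Speed limits (degrees/s): [147.25, 147.25, 180, 180, 180, 180].

## Interface

Orientations are given as a 3x3 rotation matrix whose columns are the frame's x, y, z axes.
In Python, from rig import ctrl gives the robot as it stands.
- The arm moves only by the tool jog_arm, never from a script. Its argument "deltas" is one flat list of numbers, 7 for each row, row after row: the shift along the tool's x, y, z in normalised numbers (1 is 1000 mm), then the turn, a rotation vector about the tool's x, y, z in fractions of the full range, 1 being 45 degrees, then the closure, from -1 (fully open) to 1 (shut). A call has 1 to 5 rows; each row is the pose to reach, as a shift and turn from the pose commanded when the call began, along the tool's axes at that moment; what a row does not reach only later rows make up. A row lasts 1/10 s, in which the tool goes at most 50 mm and 8.59 degrees, less where a joint would pass 70% of its speed; a pose out of reach is approached as far as the arm can. Shift and turn numbers lie between -1 and 1, and a call with a number outside is refused. A call with a gripper value outside its range is refused whole. The fingers move at their own pace and stop on an object; "squeeze" is the grip in N (left out, the last holds). Time passes only in rows, so rows that repeat a pose let the fingers close. It gives the time, the measured TCP pose, the force, the opening and the grip force at its end, in the units of the state.
- ctrl.state(): the state, without advancing time (a new reading comes with each control period).
- ctrl.get_image(name): name is "side" or "top" or "wrist"; returns (picture, depth): 480x640x3 uint8, blue, green, red; 480x640 float32, mm along the optical axis (not along the pixel's ray), 0 where there is no reading.
- ctrl.get_calibration(name): a dict with "fx", "fy", "cx", "cy" (pixels), "k1" (the pictures are not rectified: a ray, as slopes to the right and down, at radius r is drawn at 1 + k1 r^2 times it, then the intrinsics apply), "R" (3x3) and "t" (3): a world point X has camera coordinates R X + t. Camera axes: x right, y down, z forward; pixel columns grow to the right and rows downward; lengths in mm; the calibration is good to about 2 mm. A picture is of the moment at which its call begins: read the wrist's pose just before it. get_calibration takes no time and is no camera call; for the wrist camera it gives the pose at the moment of the call.
- ctrl.job_done(): hands the job in; it is judged then, once.
Trained networks look in the newest picture that a camera, given by its name, has taken for a name from the list of things; names that differ only in an ending like _2 or _b are one class to them, and where a whole thing is asked for, a point or a joint stands for the part that bears it (a point fixed in the world has none). Each returns a list of dicts, best first, with "p" (0 to 1); they miss things now and then, are a little off and sometimes report something else, mostly with a low value. They report only what shows in the picture. A call takes as long as a camera call. They do not tell look-alikes from the thing itself.
- ctrl.search_frame(camera, name): "box" ([left, top, right, bottom] as shares, 0 to 1, of the picture: columns of its width, rows of its height, round what is visible of it).
- ctrl.regions_of(camera, name): "region" (480x640 bool, what is visible of it) and "box" ([left, top, right, bottom] as shares, 0 to 1, of the picture: columns of its width, rows of its height, round what is visible of it).
- ctrl.spot_point(camera, name): "at" ([row, column] as shares, 0 to 1, of the picture: columns of its width, rows of its height: a listed point, or the origin of a listed thing).
The state is a dict: "time": time; "joint_positions": joint angles; "dq": joint speeds; "effort": joint torques, N m; "tcp_pos": TCP position; "eef_rot": TCP orientation; "force": force on the tool from outside, world axes, zero at the start; "wrist_torque": the same for the moment, N m; "width": finger opening in mm; "grip_force": force on a finger pad.
Only numpy, scipy, OpenCV 4.12 (cv2) and the standard library are available. Lean on these libraries where they do the work, as an engineer would, in place of code of your own. Each camera call takes 0.05 s, during which the arm holds its last target. There are 200 camera calls.

## Task

Close the three round plaster moulds with the three round lids, working from the smallest to the largest because small castings dry out first: each lid goes knob up onto the mould of its own size, its plug down in the mouth so that the lid sits flat on the rim. Set every lid down gently, without letting it fall, let go of it, and leave the square lids where they lie.

Things in the scene. Friction and masses are not known exactly. Their poses are not given: they have to be found in the camera images.
- lid_small: The small round lid, loose off-white plaster, about 110 g, lying knob up on the table. From below: a plug 38 mm across, 8 mm high; a disc 80 mm across, 14 mm thick (8 to 22 mm up); mid-top an upright round knob 28 mm across, 30 mm tall (22 to 52 mm up), to grip from above. Origin: centre of the plug's underside; z up through the knob.
- lid_medium: The medium round lid, loose off-white plaster, about 180 g, lying knob up on the table. From below: a plug 62 mm across, 8 mm high; a disc 104 mm across, 14 mm thick (8 to 22 mm up); mid-top an upright round knob 28 mm across, 30 mm tall (22 to 52 mm up), to grip from above. Origin: centre of the plug's underside; z up through the knob.
- lid_large: The large round lid, loose off-white plaster, about 280 g, lying knob up on the table. From below: a plug 86 mm across, 8 mm high; a disc 128 mm across, 14 mm thick (8 to 22 mm up); mid-top an upright round knob 28 mm across, 30 mm tall (22 to 52 mm up), to grip from above. Origin: centre of the plug's underside; z up through the knob.
- mould_small: The small round mould: off-white plaster drum fixed to the table, 84 mm across, 50 mm high, open round mouth 56 mm across, reddish clay inside up to 22 mm. Origin: centre of its underside, on the table; z up. The small lid's plug enters the mouth with 9 mm of play all round and its disc then rests on the rim, the lid's origin 42 mm above the mould's.
- mould_medium: The medium round mould: off-white plaster drum fixed to the table, 108 mm across, 50 mm high, open round mouth 80 mm across, reddish clay inside up to 22 mm. Origin: centre of its underside, on the table; z up. The medium lid's plug enters the mouth with 9 mm of play all round and its disc then rests on the rim, the lid's origin 42 mm above the mould's.
- mould_large: The large round mould: off-white plaster drum fixed to the table, 132 mm across, 50 mm high, open round mouth 104 mm across, reddish clay inside up to 22 mm. Origin: centre of its underside, on the table; z up. The large lid's plug enters the mouth with 9 mm of play all round and its disc then rests on the rim, the lid's origin 42 mm above the mould's.
- square_lid_a: A square plaster lid of another job, loose, 96 mm by 96 mm seen from above, about 220 g, otherwise built like the round ones (8 mm plug, 14 mm slab, the same round knob up to 52 mm). Origin: centre of its underside; z up. To be left where it lies.
- square_lid_b: A square plaster lid of another job, loose, 76 mm by 76 mm seen from above, about 130 g, otherwise built like the round ones (8 mm plug, 14 mm slab, the same round knob up to 52 mm). Origin: centre of its underside; z up. To be left where it lies.
Things that resemble listed ones, but are neither listed nor needed, are in the scene too. Leave any green look-alike of the lid_large alone.

How it is judged:
By the outcome, as a careful person would: the job done as asked, in the order asked, and still so for the second after the job is handed in, with the robot touching nothing.
It also fails if it takes over 88 s, if anything falls off the work surface, if the arm or the gripper's body presses on something with over 40 N, if the wrist force passes 120 N, or if a joint passes its speed limit or range.

## Working session

There is one attempt and no reset: what is moved stays moved. The work goes in short steps, Python scripts to look and compute and a tool call to move; the robot and the scene stay as the last step left them, time stands still between calls to the robot, and variables do not carry over. Pictures are saved under pics/ and viewed, at most 14 in all, crops included, and the job is handed in when it is done.

Besides the shell and the picture viewer there is one more tool, called after "Emit:" as a command line: name --argument value ..., lists and objects as JSON in quotes. jog_arm: Moves the arm, as the interface text tells. Its arguments: {"type":"object","properties":{"deltas":{"type":"array","items":{"type":"number"}},"squeeze":{"type":"number"}},"required":["deltas"]}

```bash
mkdir -p pics
python3 - <<'E'
from rig import ctrl
import cv2
s=ctrl.state();print(s['time'],s['tcp_pos'],s['eef_rot'])
for n in('top','side'):
    im,d=ctrl.get_image(n);cv2.imwrite(f'pics/{n}0.png',im);print(ctrl.get_calibration(n))
E
```

```text
0.0 [ 235.51891767 -496.48130786  230.40325715] [[-9.03574715e-01 -4.28429707e-01 -8.48898047e-04]
 [-4.28430544e-01  9.03573185e-01  1.66393372e-03]
 [ 5.41628771e-05  1.86718229e-03 -9.99998255e-01]]
{'fx': 580.9970678013308, 'fy': 580.9970678013308, 'cx': 325.3825754386757, 'cy': 245.59889806819731, 'k1': -0.18793226794848086, 'R': array([[-0.0192881 , -0.99963105, -0.01912406],
       [-0.99371235,  0.02127685, -0.109923  ],
       [ 0.11028934,  0.01688361, -0.99375611]]), 't': array([  84.95510314,  494.5901409 , 1443.14022607])}
{'fx': 547.6536434727799, 'fy': 547.6536434727799, 'cx': 316.76329429161274, 'cy': 237.21105630002907, 'k1': -0.13938113621170747, 'R': array([[-8.50749583e-01, -5.25571198e-01,  2.49120564e-04],
       [-2.92116109e-01,  4.72458359e-01, -8.31535494e-01],
       [ 4.36913407e-01, -7.07501247e-01, -5.55471565e-01]]), 't': array([ 431.88418296,  144.61971037, 1322.20894112])}
```

View pics/top0.png

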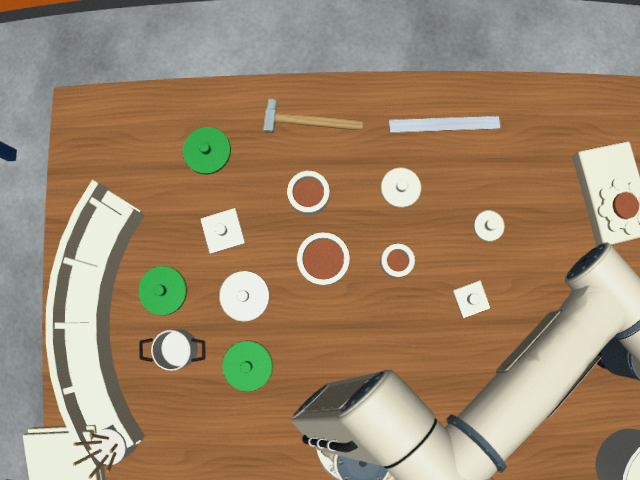

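View pics/side0.png

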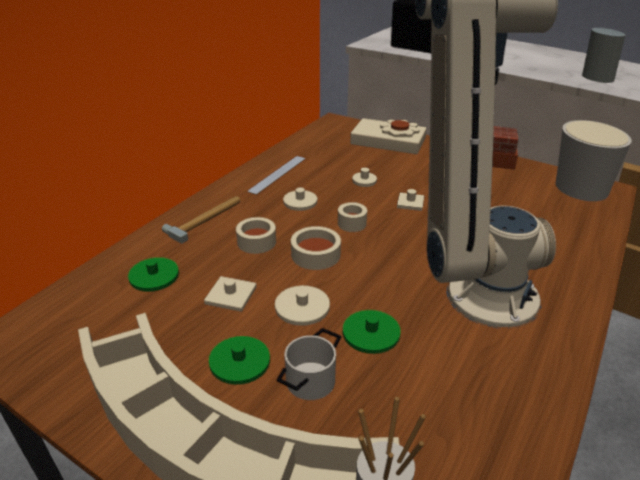

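The top view shows the round lids at px (489,226) small, (401,187) medium and (244,296) large. The moulds are at (398,260) small, (308,192) medium and (323,258) large. The side view agrees, and the green look-alikes and square lids stand apart from them.

```bash
cat > h.py <<'E'
from rig import ctrl
import numpy as np, cv2
def cloud(cam):
    im,d=ctrl.get_image(cam); c=ctrl.get_calibration(cam)
    K=np.array([[c['fx'],0,c['cx']],[0,c['fy'],c['cy']],[0,0,1]])
    v,u=np.mgrid[:480,:640]
    n=cv2.undistortPoints(np.stack([u,v],-1).reshape(-1,1,2).astype(np.float64),K,np.array([c['k1'],0,0,0,0])).reshape(480,640,2)
    P=np.dstack([n*d[...,None],d]); W=(P-c['t'])@c['R']; W[d<=0]=np.nan
    return im,W
def circ(W,m,lo,hi):
    p=W[m&(W[...,2]>lo)&(W[...,2]<hi)]
    if len(p)<5: return None
    (x,y),r=cv2.minEnclosingCircle(p[:,:2].astype(np.float32))
    return np.round([x,y,2*r,np.median(p[:,2]),len(p)],1)
def move(target):
    s=ctrl.state(); d=s['eef_rot'].T@(np.array(target)-s['tcp_pos']); return np.round(d,1)
E
python3 - <<'E'
from h import *
im,W=cloud('top')
v,u=np.mgrid[:480,:640]
for n,c in dict(lid_s=(489,226),lid_m=(401,187),lid_l=(244,296),m_s=(398,260),m_m=(308,192),m_l=(323,258)).items():
    m=(abs(u-c[0])<33)&(abs(v-c[1])<33)
    if n[0]=='l': print(n,'disc',circ(W,m,15,30),'knob',circ(W,m,44,60))
    else: print(n,'rim',circ(W,m,42,58))
print('table z',np.nanmedian(W[300:380,320:450,2][:40]))
for n in('lid_small','lid_medium','lid_large','mould_small','mould_medium','mould_large'):
    print(n,[(np.round(np.array(r['at'])[::-1]*[640,480]),round(r['p'],2)) for r in ctrl.spot_point('top',n)[:3]])
im,W=cloud('side')
for n,c in dict(lid_s=(365,178),lid_m=(300,199),lid_l=(302,303),m_s=(352,215),m_m=(256,233),m_l=(316,245)).items():
    k=16 if n in('lid_s','lid_m','m_s') else 28
    m=(abs(u-c[0])<k)&(abs(v-c[1])<k)
    if n[0]=='l': print(n,'disc',circ(W,m,15,30),'knob',circ(W,m,44,60))
    else: print(n,'rim',circ(W,m,44,58))
E
```

```text
lid_s disc [ 544.5 -342.7   91.2   21.7  591. ] knob [ 540.1 -346.4   28.9   50.8   95. ]
lid_m disc [ 645.  -121.3  103.5   21.9 1087. ] knob [ 645.9 -121.2   27.7   51.7   89. ]
lid_l disc [ 373.4  285.6  129.1   21.9 1800. ] knob [373.1 285.4  29.1  51.5 100. ]
m_s rim [ 454.6 -105.5   84.3   49.1  486. ]
m_m rim [633.2 117.2 110.6  50.1 658. ]
m_l rim [463.   81.3 132.1  49.6 840. ]
table z -0.3917058475625086
lid_small [(array([485., 226.]), 0.95)]
lid_medium [(array([399., 186.]), 0.82)]
lid_large [(array([209., 152.]), 0.9), (array([164., 290.]), 0.85), (array([246., 366.]), 0.82)]
mould_small [(array([399., 260.]), 0.97)]
mould_medium [(array([309., 193.]), 0.81)]
mould_large [(array([321., 259.]), 0.88)]
lid_s disc [ 538.  -347.9   93.3   23.   226. ] knob [ 538.2 -344.7   33.9   51.7   44. ]
lid_m disc [ 648.3 -117.   117.7   22.7  418. ] knob [ 642.2 -118.1   37.7   51.4   50. ]
lid_l disc [ 370.7  287.2  132.7   23.1 1478. ] knob [369.9 287.6  30.4  52.5 102. ]
m_s rim [451.  -98.2  92.3  50.3 278. ]
m_m rim [630.7 119.8 114.7  50.2 419. ]
m_l rim [459.2  86.4 143.   50.2 590. ]
```

Careful with the scale: shifts go in shares of 1000 mm and turns go in shares of 45 degrees. That gives: -230 mm / 1000 = -0.23, -185 mm / 1000 = -0.185, 25.4 degrees / 45 = 0.5644.

Emit:
jog_arm --deltas '[-0.05, 0.001, 0.01, 0, 0, 0.1333, -1, -0.095, 0.002, 0.02, 0, 0, 0.2667, -1, -0.14, 0.003, 0.035, 0, 0, 0.4, -1, -0.185, 0.004, 0.05, 0, 0, 0.5333, -1, -0.23, 0.005, 0.065, 0, 0, 0.5644, -1]'

```text
time: 1.0
tcp_pos: [442.9, -392.9, 165.9]
eef_rot: [[-1.0, 0.004, 0.0], [0.004, 1.0, -0.0], [-0.0, -0.0, -1.0]]
force: [1.4, 0.2, -0.0]
width: 85.5
grip_force: 0.0
```

Run:
```python
from h import *
s=ctrl.state();print(s['time'],s['tcp_pos'].round(1),s['eef_rot'].round(3),s['force'].round(1),move((540,-346,120)))
```

```text
1.0 [ 442.9 -392.9  165.9] [[-1.     0.004  0.   ]
 [ 0.004  1.    -0.   ]
 [-0.    -0.    -1.   ]] [ 1.4  0.2 -0. ] [-96.9  47.2  46. ]
```

To row units: -97 mm / 1000 = -0.097, -90 mm / 1000 = -0.09.

Emit:
jog_arm --deltas '[-0.025, 0.012, 0.01, 0, 0, 0, -1, -0.06, 0.03, 0.02, 0, 0, 0, -1, -0.09, 0.044, 0.03, 0, 0, 0, -1, -0.097, 0.047, 0.036, 0, 0, 0, -1, -0.097, 0.047, 0.036, 0, 0, 0, -1]'

```text
time: 1.5
tcp_pos: [538.6, -345.9, 128.6]
eef_rot: [[-1.0, -0.001, -0.002], [-0.001, 1.0, 0.001], [0.002, 0.001, -1.0]]
force: [-0.7, 0.3, 0.3]
width: 85.2
grip_force: 0.0
```

Run:
```python
from h import *
s=ctrl.state();print(s['tcp_pos'].round(1))
im,W=cloud('wrist');cv2.imwrite('pics/w1.png',im)
m=(abs(W[...,0]-540)<60)&(abs(W[...,1]+346)<60)
print(circ(W,m,15,30),circ(W,m,44,58))
```

```text
[ 538.6 -345.9  128.6]
[ 538.5 -348.3   79.7   23.2 7838. ] [ 538.6 -348.2   27.9   53.1 1530. ]
```

View pics/w1.png

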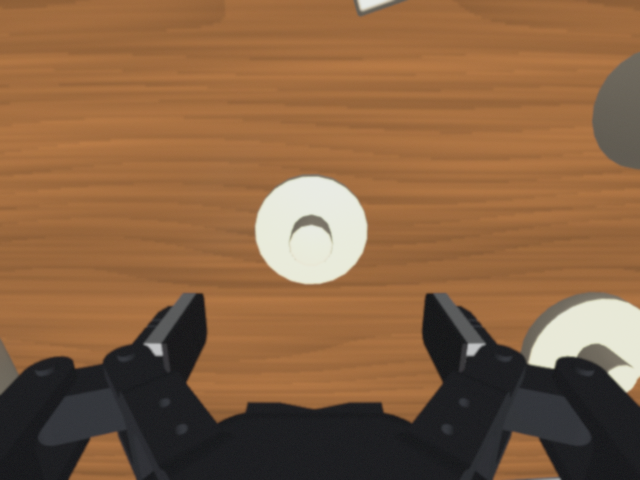

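The wrist view shows the small lid centred at (311,230), with its knob midway between the fingers. Its 79.7 mm diameter matches the spec. There is also an unidentified pale object at (600,345).

To row units: 101 mm / 1000 = 0.101, -2.5 mm / 1000 = -0.0025.

Emit:
jog_arm --deltas '[0, -0.0025, 0.03, 0, 0, 0, -1, 0, -0.0025, 0.06, 0, 0, 0, -1, 0, -0.0025, 0.085, 0, 0, 0, -1, 0, -0.0025, 0.098, 0, 0, 0, -1, 0, -0.0025, 0.101, 0, 0, 0, -1]'

```text
time: 2.05
tcp_pos: [537.0, -349.9, 28.5]
eef_rot: [[-1.0, 0.002, -0.002], [0.002, 1.0, 0.001], [0.002, 0.001, -1.0]]
force: [0.1, 0.6, -0.2]
width: 85.3
grip_force: 0.0
```

Run:
```python
from h import *
s=ctrl.state();print(s['tcp_pos'].round(1),s['force'].round(1))
im,W=cloud('top');cv2.imwrite('pics/t1.png',im)
```

```text
[ 537.  -349.9   28.5] [ 0.1  0.6 -0.2]
```

View pics/t1.png

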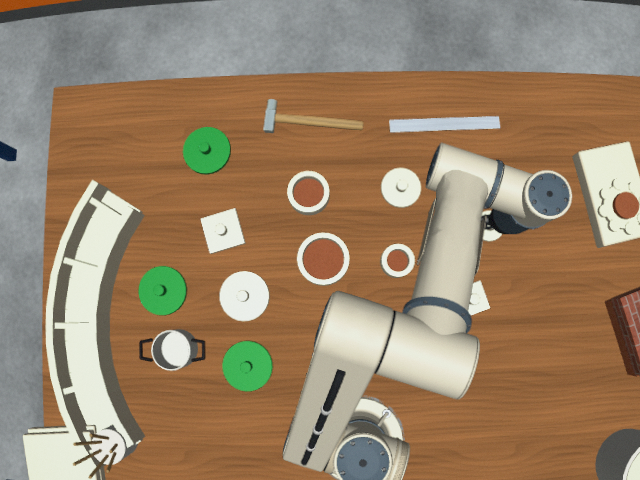

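The hidden area holds no other lid: the pale things there are a square lid at (475,298) and the flower mould at (625,205). I'll grip now.

To row units: 2 mm / 1000 = 0.002, -1 mm / 1000 = -0.001.

Emit:
jog_arm --deltas '[-0.001, 0.001, 0.002, 0, 0, 0, 1, -0.001, 0.001, 0.002, 0, 0, 0, 1, -0.001, 0.001, 0.002, 0, 0, 0, 1, -0.001, 0.001, 0.002, 0, 0, 0, 1, -0.001, 0.001, 0.002, 0, 0, 0, 1]' --squeeze 40

```text
time: 2.6
tcp_pos: [539.8, -348.5, 28.1]
eef_rot: [[-1.0, 0.0, 0.001], [0.0, 1.0, -0.001], [-0.001, -0.001, -1.0]]
force: [-0.1, 1.3, 3.4]
width: 26.8
grip_force: 39.4
```

To row units: -55 mm / 1000 = -0.055, -32 mm / 1000 = -0.032.

Emit:
jog_arm --deltas '[0, 0, 0, 0, 0, 0, 1, 0, 0, -0.004, 0, 0, 0, 1, 0, 0, -0.015, 0, 0, 0, 1, 0, 0, -0.032, 0, 0, 0, 1, 0, 0, -0.055, 0, 0, 0, 1]'

```text
time: 3.1
tcp_pos: [538.6, -348.1, 82.2]
eef_rot: [[-1.0, 0.001, -0.002], [0.001, 1.0, 0.001], [0.002, 0.001, -1.0]]
force: [-0.6, -0.3, -0.9]
width: 26.8
grip_force: 39.4
```

To row units: 170 mm / 1000 = 0.17, 130 mm / 1000 = 0.13.

Emit:
jog_arm --deltas '[0.004, 0.012, -0.02, 0, 0, 0, 1, 0.016, 0.045, -0.04, 0, 0, 0, 1, 0.03, 0.088, -0.058, 0, 0, 0, 1, 0.045, 0.13, -0.066, 0, 0, 0, 1, 0.059, 0.17, -0.068, 0, 0, 0, 1]'

```text
time: 3.6
tcp_pos: [480.4, -177.2, 152.2]
eef_rot: [[-1.0, 0.001, 0.003], [0.001, 1.0, -0.0], [-0.003, -0.0, -1.0]]
force: [0.8, 0.9, 0.0]
width: 26.7
grip_force: 39.5
```

To row units: 73 mm / 1000 = 0.073, 71 mm / 1000 = 0.071.

Emit:
jog_arm --deltas '[0.012, 0.035, 0, 0, 0, 0, 1, 0.021, 0.06, 0, 0, 0, 0, 1, 0.025, 0.071, 0, 0, 0, 0, 1, 0.026, 0.073, 0, 0, 0, 0, 1, 0.026, 0.073, 0, 0, 0, 0, 1]'

```text
time: 4.1
tcp_pos: [454.8, -105.7, 150.6]
eef_rot: [[-1.0, 0.0, 0.0], [0.0, 1.0, -0.0], [-0.0, -0.0, -1.0]]
force: [0.5, -0.2, 0.4]
width: 26.4
grip_force: 39.5
```

Run:
```python
from h import *
s=ctrl.state();print(s['time'],s['tcp_pos'].round(1),s['force'].round(1),s['width'],s['grip_force'])
im,W=cloud('wrist');cv2.imwrite('pics/w2.png',im)
m=(abs(W[...,0]-454)<75)&(abs(W[...,1]+105)<75)
print('rim',circ(W,m,46,58),'held disc',circ(W,m,125,160))
```

```text
4.1 [ 454.8 -105.7  150.6] [ 0.5 -0.2  0.4] 26.441345921943217 39.543399810791016
rim [ 446.  -104.5   81.7   49.9 2637. ] held disc [  454.3  -105.2    80.    144.5 13717. ]
```

View pics/w2.png

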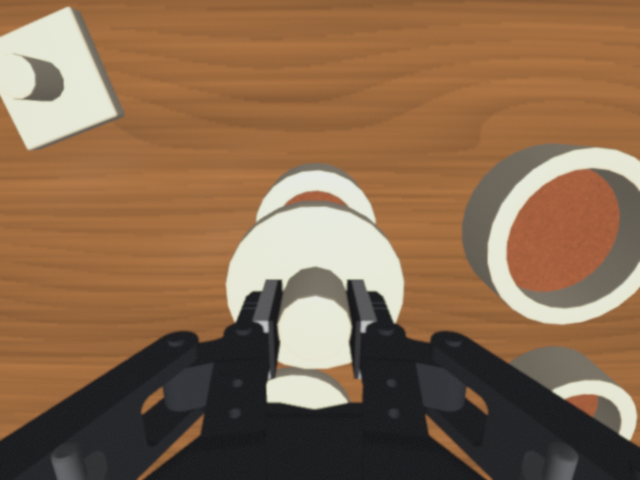

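The lid is held level. The small mould's rim shows behind it at (315,195), so I'll fit the visible arc with the known radius.

```bash
cat >> h.py <<'E'
from scipy.optimize import least_squares
def arcfit(W,c,ro,lo=48,hi=52.5):
    # rim annulus: fit centre so the visible outer arc (far from the wrist occlusion) lies on the known radius
    m=(np.hypot(W[...,0]-c[0],W[...,1]-c[1])<ro+22)&(W[...,2]>lo)&(W[...,2]<hi)
    p=W[m][:,:2]; ri=ro-14
    f=lambda q:(lambda r:np.maximum(r-ro,0)+np.maximum(ri-r,0))(np.hypot(*(p-q).T))
    # tight annulus membership: minimise points outside
    return least_squares(f,c,loss='soft_l1',f_scale=.5).x.round(1),len(p),p.min(0).round(1),p.max(0).round(1)
E
python3 - <<'E'
from h import *
im,W=cloud('wrist'); print('s',arcfit(W,(454.,-105.),42)); print('l',arcfit(W,(463.,81.),66))
im,W=cloud('top'); print('s',arcfit(W,(454.,-105.),42)); print('l',arcfit(W,(463.,81.),66)); print('m',arcfit(W,(633.,117.),54))
E
```

```text
s (array([ 453. , -104.3]), 2578, array([ 411.4, -145.4]), array([448.4, -63. ]))
l (array([460.9,  81.4]), 7414, array([394.9,  15.5]), array([526.6, 136.4]))
s (array([ 454., -105.]), 56, array([ 413.8, -129.5]), array([434.5, -70.1]))
l (array([463.,  81.]), 8, array([403.7, 106.8]), array([456.6, 145.9]))
m (array([633.3, 115.8]), 342, array([579.8,  62.7]), array([685.1, 169.1]))
```

To row units: 74 mm / 1000 = 0.074, 1.5 mm / 1000 = 0.0015.

Emit:
jog_arm --deltas '[0.0015, 0.001, 0.015, 0, 0, 0, 1, 0.0015, 0.001, 0.04, 0, 0, 0, 1, 0.0015, 0.001, 0.06, 0, 0, 0, 1, 0.0015, 0.001, 0.071, 0, 0, 0, 1, 0.0015, 0.001, 0.074, 0, 0, 0, 1]'

```text
time: 4.75
tcp_pos: [452.4, -105.0, 75.1]
eef_rot: [[-1.0, 0.001, -0.003], [0.001, 1.0, -0.0], [0.003, -0.0, -1.0]]
force: [-0.5, 0.2, -1.1]
width: 26.6
grip_force: 39.5
```

To row units: 4 mm / 1000 = 0.004, 3 mm / 1000 = 0.003.

Emit:
jog_arm --deltas '[0, 0, 0.0015, 0, 0, 0, 1, 0, 0, 0.003, 0, 0, 0, 1, 0, 0, 0.004, 0, 0, 0, 1, 0, 0, 0.004, 0, 0, 0, 1]'

```text
time: 5.15
tcp_pos: [453.3, -104.3, 72.7]
eef_rot: [[-1.0, 0.0, 0.001], [0.0, 1.0, 0.0], [-0.001, 0.0, -1.0]]
force: [0.6, -0.7, -1.6]
width: 26.8
grip_force: 39.5
```

To row units: 1 mm / 1000 = 0.001, 0.5 mm / 1000 = 0.0005.

Emit:
jog_arm --deltas '[0, 0, 0.0005, 0, 0, 0, 1, 0, 0, 0.001, 0, 0, 0, 1, 0, 0, 0.001, 0, 0, 0, 1]'

```text
time: 5.45
tcp_pos: [453.0, -104.3, 71.3]
eef_rot: [[-1.0, 0.0, 0.0], [0.0, 1.0, 0.0], [-0.0, 0.0, -1.0]]
force: [0.3, 1.0, -1.4]
width: 26.6
grip_force: 39.5
```

To row units: 0.8 mm / 1000 = 0.0008, 0.5 mm / 1000 = 0.0005.

Emit:
jog_arm --deltas '[0, 0, 0.0005, 0, 0, 0, 1, 0, 0, 0.0008, 0, 0, 0, 1, 0, 0, 0.0008, 0, 0, 0, 1]'

```text
time: 5.75
tcp_pos: [453.0, -104.4, 70.4]
eef_rot: [[-1.0, 0.0, -0.0], [0.0, 1.0, -0.0], [0.0, -0.0, -1.0]]
force: [0.6, 0.3, -0.3]
width: 26.7
grip_force: 39.5
```

To row units: 0.7 mm / 1000 = 0.0007, 0.5 mm / 1000 = 0.0005.

Emit:
jog_arm --deltas '[0, 0, 0.0005, 0, 0, 0, 1, 0, 0, 0.0007, 0, 0, 0, 1, 0, 0, 0.0007, 0, 0, 0, 1]'

```text
time: 6.05
tcp_pos: [453.1, -104.4, 70.2]
eef_rot: [[-1.0, 0.0, 0.0], [0.0, 1.0, -0.0], [-0.0, -0.0, -1.0]]
force: [-2.2, 1.7, 4.0]
width: 26.8
grip_force: 40.1
```

In contact (+4 N). Releasing.

To row units: -3 mm / 1000 = -0.003.

Emit:
jog_arm --deltas '[0, 0, 0, 0, 0, 0, -1, 0, 0, 0, 0, 0, 0, -1, 0, 0, 0, 0, 0, 0, -1, 0, 0, 0, 0, 0, 0, -1, 0, 0, -0.003, 0, 0, 0, -1]' --squeeze 40

```text
time: 6.55
tcp_pos: [452.7, -104.4, 72.5]
eef_rot: [[-1.0, 0.001, -0.001], [0.001, 1.0, 0.0], [0.001, 0.0, -1.0]]
force: [0.0, -0.7, -0.9]
width: 85.4
grip_force: 0.0
```

Emit:
jog_arm --deltas '[0, 0, -0.015, 0, 0, 0, -1, 0, 0, -0.04, 0, 0, 0, -1, 0, 0, -0.065, 0, 0, 0, -1, 0, 0, -0.078, 0, 0, 0, -1, 0, 0, -0.08, 0, 0, 0, -1]'

```text
time: 7.05
tcp_pos: [454.2, -104.5, 154.8]
eef_rot: [[-1.0, 0.0, 0.004], [0.0, 1.0, -0.0], [-0.004, -0.0, -1.0]]
force: [0.5, 0.3, -0.1]
width: 85.5
grip_force: 0.0
```

Run:
```python
from h import *
s=ctrl.state();print(s['time'],s['tcp_pos'].round(1),s['force'].round(1),s['width'])
im,W=cloud('wrist');m=np.hypot(W[...,0]-453,W[...,1]+104.3)<60
print('disc',circ(W,m,60,68),'knob',circ(W,m,88,100))
p=W[m&(W[...,2]>58)&(W[...,2]<70)];A=np.c_[p[:,:2]-p[:,:2].mean(0),np.ones(len(p))];print(np.linalg.lstsq(A,p[:,2],rcond=None)[0])
print(move((645,-121,130)))
```

```text
7.05 [ 454.2 -104.5  154.8] [ 0.5  0.3 -0.1] 85.48936642287757
disc [ 451.7 -103.1   79.9   63.1 8715. ] knob [ 451.5 -103.2   27.8   92.9 1674. ]
[-8.92342974e-06  9.78390171e-04  6.30936603e+01]
[-191.4  -16.6   24.1]
```

The small lid is flat and seated. Next is the medium lid.

To row units: -185 mm / 1000 = -0.185, -165 mm / 1000 = -0.165.

Emit:
jog_arm --deltas '[-0.035, -0.003, 0, 0, 0, 0, -1, -0.08, -0.007, 0.005, 0, 0, 0, -1, -0.125, -0.011, 0.01, 0, 0, 0, -1, -0.165, -0.014, 0.02, 0, 0, 0, -1, -0.185, -0.016, 0.025, 0, 0, 0, -1]'

```text
time: 7.6
tcp_pos: [639.3, -120.5, 124.0]
eef_rot: [[-1.0, 0.001, -0.004], [0.001, 1.0, 0.0], [0.004, 0.0, -1.0]]
force: [0.1, -0.0, -0.3]
width: 85.5
grip_force: 0.0
```

To row units: -6 mm / 1000 = -0.006, -1 mm / 1000 = -0.001.

Emit:
jog_arm --deltas '[-0.006, -0.001, 0, 0, 0, 0, -1, -0.006, -0.001, 0, 0, 0, 0, -1, -0.006, -0.001, 0, 0, 0, 0, -1]'

```text
time: 7.9
tcp_pos: [643.2, -121.4, 127.8]
eef_rot: [[-1.0, 0.001, -0.0], [0.001, 1.0, 0.0], [0.0, 0.0, -1.0]]
force: [0.6, 0.6, 1.6]
width: 85.4
grip_force: 0.0
```

Run:
```python
from h import *
s=ctrl.state();print(s['time'],s['tcp_pos'].round(1))
im,W=cloud('wrist');m=np.hypot(W[...,0]-645,W[...,1]+121)<70
print('disc',circ(W,m,18,28),'knob',circ(W,m,46,58))
k=circ(W,m,46,58); print(move((k[0],k[1],28)))
```

```text
7.9 [ 643.2 -121.4  127.8]
disc [  643.7  -121.3   104.     22.6 14488. ] knob [ 643.5 -121.4   27.6   52.6 1497. ]
[ -0.2   0.  100.3]
```

To row units: 100 mm / 1000 = 0.1, 96 mm / 1000 = 0.096.

Emit:
jog_arm --deltas '[0, 0, 0.025, 0, 0, 0, -1, 0, 0, 0.055, 0, 0, 0, -1, 0, 0, 0.082, 0, 0, 0, -1, 0, 0, 0.096, 0, 0, 0, -1, 0, 0, 0.1, 0, 0, 0, -1]'

```text
time: 8.45
tcp_pos: [642.7, -121.4, 26.9]
eef_rot: [[-1.0, 0.001, -0.002], [0.001, 1.0, 0.0], [0.002, 0.0, -1.0]]
force: [0.2, -0.6, -0.3]
width: 85.6
grip_force: 0.0
```

Emit:
jog_arm --deltas '[0, 0, 0, 0, 0, 0, -1, 0, 0, 0, 0, 0, 0, 1, 0, 0, 0, 0, 0, 0, 1, 0, 0, 0, 0, 0, 0, 1, 0, 0, 0, 0, 0, 0, 1]' --squeeze 50

```text
time: 8.95
tcp_pos: [644.3, -121.6, 28.4]
eef_rot: [[-1.0, 0.0, 0.001], [0.0, 1.0, -0.0], [-0.001, -0.0, -1.0]]
force: [-0.1, -7.3, 5.7]
width: 27.9
grip_force: 3.1
```

Emit:
jog_arm --deltas '[0, 0, 0, 0, 0, 0, 1, 0, 0, -0.004, 0, 0, 0, 1, 0, 0, -0.015, 0, 0, 0, 1, 0, 0, -0.032, 0, 0, 0, 1, 0, 0, -0.055, 0, 0, 0, 1]'

```text
time: 9.45
tcp_pos: [643.0, -121.3, 82.6]
eef_rot: [[-1.0, 0.001, -0.003], [0.001, 1.0, 0.0], [0.003, 0.0, -1.0]]
force: [1.0, 0.2, -1.8]
width: 26.3
grip_force: 49.3
```

To row units: 175 mm / 1000 = 0.175, 133 mm / 1000 = 0.133.

Emit:
jog_arm --deltas '[0.001, 0.012, -0.02, 0, 0, 0, 1, 0.003, 0.048, -0.04, 0, 0, 0, 1, 0.005, 0.09, -0.058, 0, 0, 0, 1, 0.007, 0.133, -0.066, 0, 0, 0, 1, 0.009, 0.175, -0.068, 0, 0, 0, 1]'

```text
time: 9.95
tcp_pos: [635.4, 55.2, 153.1]
eef_rot: [[-1.0, 0.001, 0.003], [0.001, 1.0, 0.001], [-0.003, 0.001, -1.0]]
force: [0.5, 0.7, -1.7]
width: 26.4
grip_force: 49.4
```

Emit:
jog_arm --deltas '[0.001, 0.03, 0, 0, 0, 0, 1, 0.002, 0.052, 0, 0, 0, 0, 1, 0.002, 0.06, 0, 0, 0, 0, 1, 0.002, 0.062, 0, 0, 0, 0, 1, 0.002, 0.062, 0, 0, 0, 0, 1]'

```text
time: 10.45
tcp_pos: [633.1, 115.0, 150.9]
eef_rot: [[-1.0, 0.001, -0.0], [0.001, 1.0, -0.0], [0.0, -0.0, -1.0]]
force: [-0.1, -0.2, -2.3]
width: 26.3
grip_force: 49.4
```

Run:
```python
from h import *
s=ctrl.state();print(s['time'],s['tcp_pos'].round(1),s['width'])
im,W=cloud('wrist');m=np.hypot(W[...,0]-s['tcp_pos'][0],W[...,1]-s['tcp_pos'][1])<70
print('held',circ(W,m,130,156)); print('m',arcfit(W,(632.,116.),54)); print('l',arcfit(W,(461.,81.4),66))
```

```text
10.45 [633.1 115.  150.9] 26.33988383223664
held [  632.8   115.4   104.4   144.4 25994. ]
m (array([631.8, 116.2]), 2153, array([578.1,  70.8]), array([608.5, 164.3]))
l (array([461.2,  81.9]), 5201, array([488.4,  22.5]), array([527.7, 141.3]))
```

To row units: 77 mm / 1000 = 0.077, 73 mm / 1000 = 0.073.

Emit:
jog_arm --deltas '[0.001, 0.001, 0.015, 0, 0, 0, 1, 0.001, 0.001, 0.04, 0, 0, 0, 1, 0.001, 0.001, 0.062, 0, 0, 0, 1, 0.001, 0.001, 0.073, 0, 0, 0, 1, 0.001, 0.001, 0.077, 0, 0, 0, 1]'

```text
time: 11.0
tcp_pos: [631.6, 115.3, 72.6]
eef_rot: [[-1.0, 0.002, -0.002], [0.002, 1.0, -0.001], [0.002, -0.001, -1.0]]
force: [0.9, -0.5, -2.0]
width: 26.7
grip_force: 49.4
```

To row units: 1.5 mm / 1000 = 0.0015, 1 mm / 1000 = 0.001.

Emit:
jog_arm --deltas '[0, 0, 0, 0, 0, 0, 1, 0, 0, 0.0005, 0, 0, 0, 1, 0, 0, 0.001, 0, 0, 0, 1, 0, 0, 0.0015, 0, 0, 0, 1, 0, 0, 0.0015, 0, 0, 0, 1]'

```text
time: 11.5
tcp_pos: [632.2, 116.6, 72.6]
eef_rot: [[-1.0, 0.0, 0.001], [0.0, 1.0, 0.0], [-0.001, 0.0, -1.0]]
force: [-0.3, 0.6, -2.8]
width: 26.4
grip_force: 49.4
```

To row units: 1.3 mm / 1000 = 0.0013, 1 mm / 1000 = 0.001.

Emit:
jog_arm --deltas '[0, 0, 0.0005, 0, 0, 0, 1, 0, 0, 0.001, 0, 0, 0, 1, 0, 0, 0.0013, 0, 0, 0, 1, 0, 0, 0.0013, 0, 0, 0, 1]'

```text
time: 11.9
tcp_pos: [632.1, 116.5, 70.9]
eef_rot: [[-1.0, 0.0, -0.0], [0.0, 1.0, -0.0], [0.0, -0.0, -1.0]]
force: [0.5, 0.6, -2.1]
width: 26.3
grip_force: 49.4
```

To row units: 0.7 mm / 1000 = 0.0007, 0.4 mm / 1000 = 0.0004.

Emit:
jog_arm --deltas '[0, 0, 0.0004, 0, 0, 0, 1, 0, 0, 0.0007, 0, 0, 0, 1, 0, 0, 0.0007, 0, 0, 0, 1]'

```text
time: 12.2
tcp_pos: [632.1, 116.6, 70.7]
eef_rot: [[-1.0, 0.0, 0.0], [0.0, 1.0, 0.0], [-0.0, 0.0, -1.0]]
force: [-2.1, 1.1, 1.6]
width: 26.6
grip_force: 49.7
```

To row units: 0.3 mm / 1000 = 0.0003.

Emit:
jog_arm --deltas '[0, 0, 0.0003, 0, 0, 0, 1, 0, 0, 0.0003, 0, 0, 0, -1, 0, 0, 0.0003, 0, 0, 0, -1, 0, 0, 0.0003, 0, 0, 0, -1, 0, 0, 0.0003, 0, 0, 0, -1]'

```text
time: 12.7
tcp_pos: [632.2, 116.5, 69.9]
eef_rot: [[-1.0, 0.001, 0.0], [0.001, 1.0, -0.0], [-0.0, -0.0, -1.0]]
force: [0.1, 0.1, 0.8]
width: 82.4
grip_force: 0.0
```

To row units: -80 mm / 1000 = -0.08, -78 mm / 1000 = -0.078.

Emit:
jog_arm --deltas '[0, 0, -0.01, 0, 0, 0, -1, 0, 0, -0.04, 0, 0, 0, -1, 0, 0, -0.065, 0, 0, 0, -1, 0, 0, -0.078, 0, 0, 0, -1, 0, 0, -0.08, 0, 0, 0, -1]'

```text
time: 13.2
tcp_pos: [633.2, 116.9, 152.4]
eef_rot: [[-1.0, 0.0, 0.004], [0.0, 1.0, 0.001], [-0.004, 0.001, -1.0]]
force: [-0.6, -0.2, 0.2]
width: 85.2
grip_force: 0.0
```

Run:
```python
from h import *
s=ctrl.state();print(s['time'],s['tcp_pos'].round(1),s['force'].round(1),s['width'])
im,W=cloud('wrist');m=np.hypot(W[...,0]-632,W[...,1]-116.3)<70
print('disc',circ(W,m,60,68),'knob',circ(W,m,88,100))
p=W[m&(W[...,2]>58)&(W[...,2]<70)];A=np.c_[p[:,:2]-p[:,:2].mean(0),np.ones(len(p))];print(np.linalg.lstsq(A,p[:,2],rcond=None)[0])
print(move((372,285,130)))
```

```text
13.2 [633.2 116.9 152.4] [-0.6 -0.2  0.2] 85.23624394727308
disc [  630.6   117.3   104.2    62.7 16439. ] knob [ 630.6  117.4   27.8   92.5 1703. ]
[-1.89723700e-03  3.63842851e-05  6.26714572e+01]
[260.6 168.1  20.6]
```

The medium lid is seated. Next is the large lid.

To row units: 178 mm / 1000 = 0.178, 138 mm / 1000 = 0.138.

Emit:
jog_arm --deltas '[0.02, 0.013, 0, 0, 0, 0, -1, 0.058, 0.037, 0, 0, 0, 0, -1, 0.098, 0.063, 0.005, 0, 0, 0, -1, 0.138, 0.089, 0.01, 0, 0, 0, -1, 0.178, 0.115, 0.012, 0, 0, 0, -1]'

```text
time: 13.75
tcp_pos: [451.5, 231.5, 135.8]
eef_rot: [[-1.0, 0.001, -0.003], [0.001, 1.0, -0.002], [0.003, -0.002, -1.0]]
force: [0.2, 0.8, 0.2]
width: 85.4
grip_force: 0.0
```

To row units: 82 mm / 1000 = 0.082, 80 mm / 1000 = 0.08.

Emit:
jog_arm --deltas '[0.038, 0.025, 0.004, 0, 0, 0, -1, 0.066, 0.043, 0.008, 0, 0, 0, -1, 0.08, 0.052, 0.008, 0, 0, 0, -1, 0.082, 0.053, 0.008, 0, 0, 0, -1, 0.082, 0.053, 0.008, 0, 0, 0, -1]'

```text
time: 14.25
tcp_pos: [371.7, 284.3, 129.2]
eef_rot: [[-1.0, -0.0, -0.001], [-0.0, 1.0, -0.001], [0.001, -0.001, -1.0]]
force: [0.4, -0.4, -0.7]
width: 85.4
grip_force: 0.0
```

Run:
```python
from h import *
s=ctrl.state();print(s['time'],s['tcp_pos'].round(1),s['joint_positions'].round())
im,W=cloud('wrist');cv2.imwrite('pics/w3.png',im);m=np.hypot(W[...,0]-373,W[...,1]-285)<75
print('disc',circ(W,m,18,28),'knob',circ(W,m,46,58))
k=circ(W,m,46,58); print(move((k[0],k[1],27.5)))
```

```text
14.25 [371.7 284.3 129.2] [  57.    9.  -16.   -0.  -65. -147.]
disc [3.7240e+02 2.8540e+02 1.2830e+02 2.2300e+01 2.2521e+04] knob [ 372.4  285.7   28.1   52.2 1481. ]
[ -0.2   1.6 101.8]
```

View pics/w3.png

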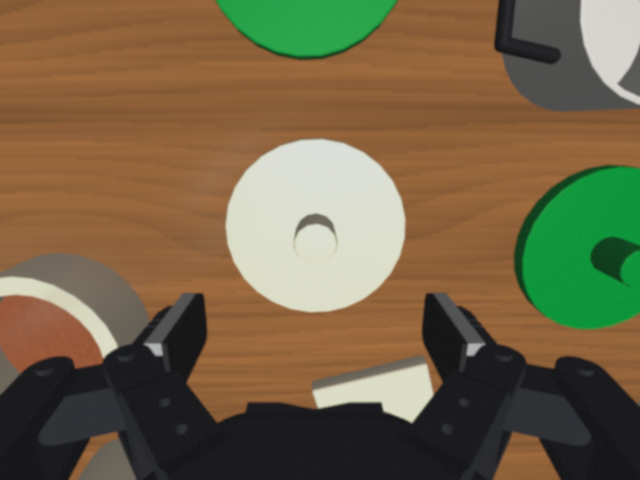

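The large lid at (316,225) is centred under the gripper and measures 128 mm. The green ones are clear of it.

To row units: 101 mm / 1000 = 0.101, 97 mm / 1000 = 0.097.

Emit:
jog_arm --deltas '[0, 0.001, 0.025, 0, 0, 0, -1, 0, 0.001, 0.055, 0, 0, 0, -1, 0, 0.001, 0.082, 0, 0, 0, -1, 0, 0.001, 0.097, 0, 0, 0, -1, 0, 0.001, 0.101, 0, 0, 0, -1]'

```text
time: 14.8
tcp_pos: [372.0, 283.8, 26.8]
eef_rot: [[-1.0, 0.002, -0.003], [0.002, 1.0, -0.004], [0.003, -0.004, -1.0]]
force: [0.5, 0.1, 0.3]
width: 85.2
grip_force: 0.0
```

Emit:
jog_arm --deltas '[0, 0, 0, 0, 0, 0, -1, 0, 0, 0, 0, 0, 0, 1, 0, 0, 0, 0, 0, 0, 1, 0, 0, 0, 0, 0, 0, 1, 0, 0, 0, 0, 0, 0, 1]' --squeeze 60

```text
time: 15.3
tcp_pos: [372.4, 285.7, 29.5]
eef_rot: [[-1.0, 0.0, 0.001], [0.0, 1.0, 0.0], [-0.001, 0.0, -1.0]]
force: [1.5, -9.6, 8.4]
width: 28.3
grip_force: 3.6
```

To row units: -55 mm / 1000 = -0.055, -32 mm / 1000 = -0.032.

Emit:
jog_arm --deltas '[0, 0, 0, 0, 0, 0, 1, 0, 0, -0.004, 0, 0, 0, 1, 0, 0, -0.015, 0, 0, 0, 1, 0, 0, -0.032, 0, 0, 0, 1, 0, 0, -0.055, 0, 0, 0, 1]'

```text
time: 15.8
tcp_pos: [371.4, 284.9, 84.1]
eef_rot: [[-1.0, 0.001, -0.002], [0.001, 1.0, -0.002], [0.002, -0.002, -1.0]]
force: [-0.2, 0.7, -3.8]
width: 26.2
grip_force: 59.2
```

To row units: -150 mm / 1000 = -0.15, -113 mm / 1000 = -0.113.

Emit:
jog_arm --deltas '[-0.003, -0.008, -0.02, 0, 0, 0, 1, -0.016, -0.036, -0.04, 0, 0, 0, 1, -0.033, -0.074, -0.058, 0, 0, 0, 1, -0.05, -0.113, -0.066, 0, 0, 0, 1, -0.067, -0.15, -0.068, 0, 0, 0, 1]'

```text
time: 16.3
tcp_pos: [439.8, 134.5, 153.9]
eef_rot: [[-1.0, -0.0, 0.002], [-0.0, 1.0, 0.002], [-0.002, 0.002, -1.0]]
force: [0.6, 0.7, -2.3]
width: 25.9
grip_force: 59.4
```

To row units: -53 mm / 1000 = -0.053, -52 mm / 1000 = -0.052.

Emit:
jog_arm --deltas '[-0.012, -0.028, 0, 0, 0, 0, 1, -0.02, -0.046, 0, 0, 0, 0, 1, -0.023, -0.052, 0, 0, 0, 0, 1, -0.023, -0.053, 0, 0, 0, 0, 1, -0.023, -0.053, 0, 0, 0, 0, 1]'

```text
time: 16.8
tcp_pos: [461.8, 83.1, 152.0]
eef_rot: [[-1.0, 0.0, -0.0], [0.0, 1.0, 0.0], [0.0, 0.0, -1.0]]
force: [-0.1, 0.5, -3.0]
width: 26.3
grip_force: 59.5
```

Run:
```python
from h import *
s=ctrl.state();print(s['time'],s['tcp_pos'].round(1),s['width'])
im,W=cloud('wrist');m=np.hypot(W[...,0]-s['tcp_pos'][0],W[...,1]-s['tcp_pos'][1])<80
print('held',circ(W,m,130,156)); print('l',arcfit(W,(461.,81.7),66))
```

```text
16.8 [461.8  83.1 152. ] 26.326386009162746
held [  461.5    84.2   128.4   144.4 41536. ]
l (array([460.9,  82.2]), 966, array([395.4,  36.9]), array([414. , 124.2]))
```

To row units: 76 mm / 1000 = 0.076, 73 mm / 1000 = 0.073.

Emit:
jog_arm --deltas '[0.0005, -0.002, 0.015, 0, 0, 0, 1, 0.0005, -0.002, 0.04, 0, 0, 0, 1, 0.0005, -0.002, 0.062, 0, 0, 0, 1, 0.0005, -0.002, 0.073, 0, 0, 0, 1, 0.0005, -0.002, 0.076, 0, 0, 0, 1]'

```text
time: 17.35
tcp_pos: [460.8, 80.9, 75.0]
eef_rot: [[-1.0, -0.001, -0.002], [-0.001, 1.0, -0.001], [0.002, -0.001, -1.0]]
force: [-1.0, -0.7, -3.0]
width: 26.0
grip_force: 59.5
```

To row units: 1.5 mm / 1000 = 0.0015, 1 mm / 1000 = 0.001.

Emit:
jog_arm --deltas '[0, 0, 0, 0, 0, 0, 1, 0, 0, 0.0005, 0, 0, 0, 1, 0, 0, 0.001, 0, 0, 0, 1, 0, 0, 0.0015, 0, 0, 0, 1, 0, 0, 0.0015, 0, 0, 0, 1]'

```text
time: 17.85
tcp_pos: [461.7, 80.7, 74.7]
eef_rot: [[-1.0, 0.001, 0.0], [0.001, 1.0, 0.0], [-0.0, 0.0, -1.0]]
force: [-0.3, -0.8, -3.2]
width: 26.0
grip_force: 59.5
```

To row units: 2 mm / 1000 = 0.002, 1.4 mm / 1000 = 0.0014.

Emit:
jog_arm --deltas '[0, 0, 0.0007, 0, 0, 0, 1, 0, 0, 0.0014, 0, 0, 0, 1, 0, 0, 0.002, 0, 0, 0, 1, 0, 0, 0.002, 0, 0, 0, 1]'

```text
time: 18.25
tcp_pos: [461.5, 80.6, 72.3]
eef_rot: [[-1.0, 0.001, -0.0], [0.001, 1.0, -0.0], [0.0, -0.0, -1.0]]
force: [-0.6, 0.5, -3.9]
width: 26.5
grip_force: 59.5
```

To row units: 0.8 mm / 1000 = 0.0008, 0.5 mm / 1000 = 0.0005.

Emit:
jog_arm --deltas '[0, 0, 0.0005, 0, 0, 0, 1, 0, 0, 0.0008, 0, 0, 0, 1, 0, 0, 0.0008, 0, 0, 0, 1]'

```text
time: 18.55
tcp_pos: [461.6, 80.6, 71.8]
eef_rot: [[-1.0, 0.0, 0.0], [0.0, 1.0, 0.0], [-0.0, 0.0, -1.0]]
force: [-1.1, 0.4, -0.2]
width: 26.2
grip_force: 59.7
```

Contact is starting. I'll press a little more, then release.

To row units: 0.4 mm / 1000 = 0.0004.

Emit:
jog_arm --deltas '[0, 0, 0.0004, 0, 0, 0, 1, 0, 0, 0.0004, 0, 0, 0, 1]'

```text
time: 18.75
tcp_pos: [461.6, 80.6, 71.8]
eef_rot: [[-1.0, 0.0, 0.0], [0.0, 1.0, -0.0], [-0.0, -0.0, -1.0]]
force: [-3.1, -0.3, 4.3]
width: 26.2
grip_force: 60.0
```

Emit:
jog_arm --deltas '[0, 0, 0, 0, 0, 0, -1, 0, 0, 0, 0, 0, 0, -1, 0, 0, 0, 0, 0, 0, -1, 0, 0, 0, 0, 0, 0, -1, 0, 0, 0, 0, 0, 0, -1]'

```text
time: 19.25
tcp_pos: [461.7, 80.6, 71.3]
eef_rot: [[-1.0, 0.001, 0.0], [0.001, 1.0, -0.0], [-0.0, -0.0, -1.0]]
force: [-0.9, 0.3, 0.5]
width: 85.5
grip_force: 0.0
```

To row units: -100 mm / 1000 = -0.1, -95 mm / 1000 = -0.095.

Emit:
jog_arm --deltas '[0, 0, -0.01, 0, 0, 0, -1, 0, 0, -0.04, 0, 0, 0, -1, 0, 0, -0.07, 0, 0, 0, -1, 0, 0, -0.095, 0, 0, 0, -1, 0, 0, -0.1, 0, 0, 0, -1]'

```text
time: 19.75
tcp_pos: [463.5, 81.1, 175.3]
eef_rot: [[-1.0, 0.0, 0.007], [0.0, 1.0, 0.002], [-0.007, 0.002, -1.0]]
force: [0.5, 0.3, -0.2]
width: 85.2
grip_force: 0.0
```

To row units: -60 mm / 1000 = -0.06, -30 mm / 1000 = -0.03.

Emit:
jog_arm --deltas '[0, 0, -0.03, 0, 0, 0, -1, 0, 0, -0.06, 0, 0, 0, -1, 0, 0, -0.06, 0, 0, 0, -1, 0, 0, -0.06, 0, 0, 0, -1]'

```text
time: 20.15
tcp_pos: [461.6, 80.8, 231.7]
eef_rot: [[-1.0, 0.001, 0.001], [0.001, 1.0, 0.001], [-0.001, 0.001, -1.0]]
force: [-0.2, 0.4, -1.2]
width: 85.4
grip_force: 0.0
```

Run:
```python
from h import *
s=ctrl.state();print(s['time'],s['tcp_pos'].round(1),s['force'].round(1),s['width'])
im,W=cloud('wrist');cv2.imwrite('pics/w4.png',im)
for c in((461,82),(453,-104),(632,116)):
    m=np.hypot(W[...,0]-c[0],W[...,1]-c[1])<75
    print('disc',circ(W,m,60,68),'knob',circ(W,m,88,100))
    p=W[m&(W[...,2]>58)&(W[...,2]<70)];A=np.c_[p[:,:2]-p[:,:2].mean(0),np.ones(len(p))];print(np.linalg.lstsq(A,p[:,2],rcond=None)[0].round(4))
im,_=ctrl.get_image('side');cv2.imwrite('pics/s4.png',im)
```

```text
20.15 [461.6  80.8 231.7] [-0.2  0.4 -1.2] 85.3928163899048
disc [  460.2    81.4   128.1    63.2 15418. ] knob [460.1  81.2  27.6  93.1 944. ]
[-1.50000e-03 -2.00000e-04  6.32168e+01]
disc [ 451.7 -103.5   80.8   63.3 4924. ] knob [ 452.3 -103.2   29.1   93.1  983. ]
[-4.00000e-04 -5.40000e-03  6.32496e+01]
disc [ 630.4  117.5  104.3   62.9 5425. ] knob [629.7 116.7  27.6  92.7 514. ]
[3.90000e-03 4.00000e-04 6.28354e+01]
```

View pics/s4.png

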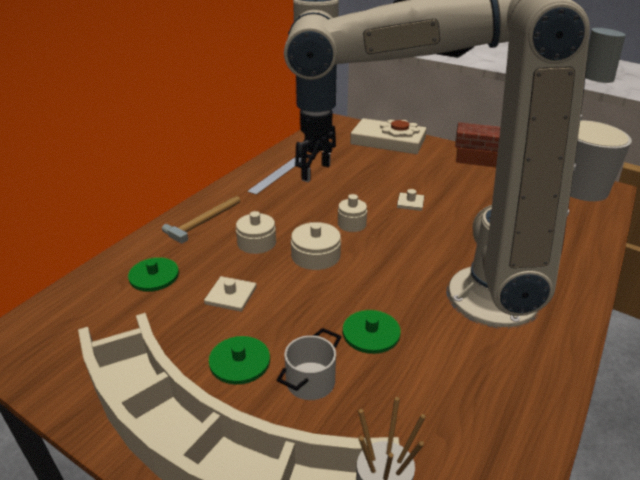

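View pics/w4.png

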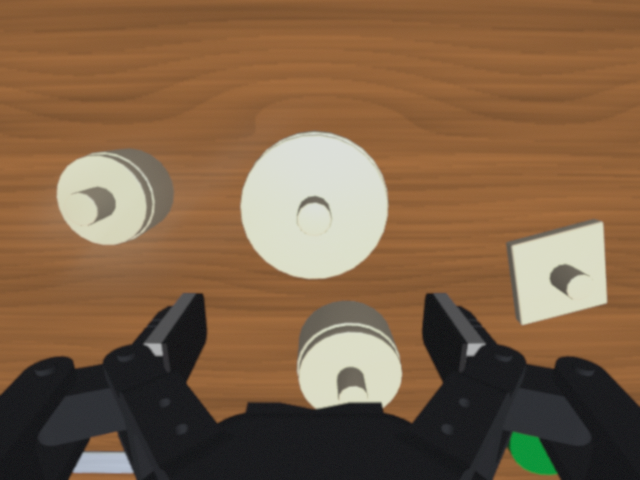

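The side view shows all three moulds closed flat, at (256,232), (316,245) and (352,214), with the square lids undisturbed. The wrist view agrees, and the gripper is clear.

```bash
python3 -c "
from rig import ctrl
print(ctrl.job_done())"
```

```text
the job is handed in; nothing more can be done
None
```

All three round lids are seated flat on their moulds, placed small, then medium, then large; the square and green lids were left alone, and the job was handed in at about 20 s.

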